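Feel a row of tapped holes for burrs

TASK

The manifold block in the sprung nest has just been tapped: feel the L-shaped row of seven small screw holes in its top for burrs. Run your shut fingertips lightly over the holes one after another, touching the block at each, from the free end of the long row, round the corner, to the end of the short row, then come clear. Never push the sprung plate down to its stop, leave the block seated in the nest, pick nothing up and leave the other things alone.

Things in the scene. Friction and masses are not known exactly. Their poses are not given: they have to be found in the camera images.
- block: Bare aluminium block, 80 (x) by 150 (y) by 30 mm high, 0.8 kg, loose in the sprung nest, 1.5 mm play. Origin: centre of its underside, z up; top about 64 mm above the bench. On top two big bores (36 mm at (14, 32), 24 mm at (14, -14) mm) and seven 8 mm screw holes in an L: five along the long edge at -x (nearest the robot, within 30 degrees), two more along the short edge at -y. Flat round the holes.
- hole0 (a point): Point at the mouth of screw hole 1, level with the top of the block. First hole: the end of the long row, at the corner farthest from the short row (block frame x -26, y +60 mm). It is touched when the shut fingertips bear on the block and their middle is within 12 mm of this point seen from above.
- hole1 (a point): Point at the mouth of screw hole 2, level with the top of the block. (block frame x -26, y 30 mm).
- hole2 (a point): Point at the mouth of screw hole 3, level with the top of the block. (block frame x -26, y 0 mm).
- hole3 (a point): Point at the mouth of screw hole 4, level with the top of the block. (block frame x -26, y -30 mm).
- hole4 (a point): Point at the mouth of screw hole 5, level with the top of the block. Corner hole, shared by the long and the short row (x -26, y -60 mm).
- hole5 (a point): Point at the mouth of screw hole 6, level with the top of the block. (block frame x 0, y -60 mm).
- hole6 (a point): Point at the mouth of screw hole 7, level with the top of the block. Last hole: the end of the short row (x +26, y -60 mm).
- nest: Sprung nest: dark steel base plate fixed to the bench, 180 x 210 mm, 12 mm thick, origin under it on the axis of the block. Over it a grey platen, 118 x 190 mm, floats on springs and carries the block, whose sides are located by low stops reaching only 10 mm up the block.
- platen (a joint): How far the platen (with the block) is pushed down, m: 0 at rest, 0.012 at its bottom stop. It starts to yield under 1.5 to 3 N (as the block's weight varies) and takes 0.6 N more per mm, so that 3 to 5 mm down is 3.5 to 6 N: a light touch that follows the surface. It springs back when let go.
- small_block_a: Small aluminium valve block, 60 x 34 x 55 mm, standing in the tray. Leave alone; origin at its underside.
- small_block_b: Another such small block in the tray. Leave alone; origin at its underside.
- small_block_c: A third such small block, standing on the bench straight ahead of the robot, between nest and tray. Leave alone; origin at its underside.
- plug_gauge: Steel plug gauge, 22 mm thick, 68 mm tall, standing on the nest's base plate beyond the block. Leave alone; origin at its underside.
- collar: Brass ring, 28 mm wide, 18 mm high, on the nest's base plate beyond the block. Leave alone; origin at its underside.
- jar: White jar, 56 mm wide, 75 mm high, towards the far edge. Leave alone; origin at its underside.
- brush: Cleaning brush lying at the right side of the bench. Leave alone.
- tray: Grey plastic parts tray, 280 (x) by 200 (y) by 60 mm high, fixed to the bench, origin under its centre; it stands on one side of the robot and the nest on the other, and they may change places.
Things that resemble listed ones, but are neither listed nor needed, are in the scene too. Of the things shaped like the block, the aluminium one is meant.

How it is judged:
By the outcome, as a careful person would: the job done as asked, in the order asked, and still so for the second after the job is handed in, with the robot touching nothing.
It also fails if it takes over 42 s, if anything falls off the work surface, if the arm or the gripper's body presses on something with over 40 N, if the wrist force passes 120 N, or if a joint passes its speed limit or range.

ROBOT

A 7-joint arm with a two-finger parallel gripper is mounted at the origin on the work surface. World frame = base frame: x ahead of the robot, y to its left, z up, the work surface at z = 0. Lengths are in m, angles in rad, forces in N, time in s.
With the tool pointing down it reaches from about 0.425 to 0.925 m from the base axis. Payload 6.8 kg.
Tool frame: the origin (TCP) lies at the very end of the fingers, on their centre line; the grasp point (between the pads) lies 19 mm behind it; z points along the fingers, y is the line along which they close (so a half turn about z gives the same grasp; the last joint's range is limited). The gripper opens to 85 mm and grips with 20 to 120 N. Pads are 22 mm wide; open, the fingers measure 114 mm over their backs; the gripper's body (76 mm by 85 mm) begins 54 mm behind the grasp point. The pads swing forward as they close: fully open they stand 13 mm farther back than shut.
Start: joints at [-1.214, 0.477, 0.022, 1.555, -0.011, 1.109, -0.083], TCP at [0.303, 0.603, 0.231] pointing down, gripper open.
Joint ranges: [-2.96, 2.96], [-0.34, 2.1], [-1.41, 1.46], [0.24, 2.44], [-1.37, 4.51], [0.17, 1.92], [-2.96, 2.96]. Speed limits (rad/s): [2.39, 2.39, 3.14, 3.14, 3.14, 3.14, 3.14].

INTERFACE

Orientations are given as a rotation vector (axis times angle).
In Python, from bench import monitor, optics, r gives the robot as it stands.
- The arm moves only by the shell command python3 -m crank 'ROWS' [OPENING] [FORCE]. ROWS is JSON, a list of rows, each a list of 2 entries, a list of its own where there are three numbers: the shift along the tool's x, y, z in cm, then the turn, a rotation vector about the tool's x, y, z in rad. A call has 1 to 5 rows; each row shifts and turns the commanded pose from where the row before left it, along the tool's axes as they then stand; what a row does not reach is not made up. A row lasts 1/10 s, in which the tool goes at most 50 mm and 8.59 degrees, less where a joint would pass 70% of its speed; a pose out of reach is approached as far as the arm can. A call is refused whole if a number of a shift passes 5 or a number of a turn 0.15, either way. A call with a gripper value outside its range is refused whole. OPENING is the finger opening in cm, from 0 to 8.54, set as the call begins (- or left out, the last holds). The fingers move at their own pace and stop on an object; FORCE is the grip in N (left out, the last holds). Time passes only in rows, so rows that do not move let the fingers close. It gives the time, the measured TCP pose, the force, the opening and the grip force at its end, in the units of the state.
- monitor.get_obs(): the state, without advancing time (a new reading comes with each control period).
- optics.grab_frame(name): name is "scene" or "top"; returns (picture, depth): 400x640x3 uint8, red, green, blue; 400x640 float32, m along the optical axis (not along the pixel's ray), 0 where there is no reading.
- optics.camera_model(name): a dict with "vertical_fov" (degrees; the focal length in pixels is half the picture's height over the tangent of half this angle, whatever the lens; pixels are square), "cx", "cy" (the principal point, pixels), "R" (3x3) and "t" (3): a world point X has camera coordinates R X + t. Camera axes: x right, y down, z forward; pixel columns grow to the right and rows downward; lengths in m; the calibration is good to about 2 mm. A picture is of the moment at which its call begins. camera_model takes no time and is no camera call.
- r.hand_in(): hands the job in; it is judged then, once.
The state is a dict: "clock": time; "joints": joint angles; "qvel": joint speeds; "tau": joint torques, N m; "tcp_pos": TCP position; "orientation": TCP orientation; "contact_force": force on the tool from outside, world axes, zero at the start; "moment": the same for the moment, N m; "grip_width": finger opening in m; "gripper_force": force on a finger pad.
Only numpy, scipy, OpenCV 4.12 (cv2) and the standard library are available. Lean on these libraries where they do the work, as an engineer would, in place of code of your own. Each camera call takes 0.05 s, during which the arm holds its last target. There are 200 camera calls.

## Working session

There is one attempt and no reset: what is moved stays moved. The work goes in short steps, Python scripts to look and compute and a shell command to move; the robot and the scene stay as the last step left them, time stands still between calls to the robot, and variables do not carry over. Pictures are saved under pics/ and viewed, at most 10 in all, crops included, and the job is handed in when it is done.

```bash
ls; mkdir -p pics; python3 - <<'E'
from bench import monitor, optics, r
import cv2,numpy as np
o=monitor.get_obs(); print({k:np.round(v,3).tolist() for k,v in o.items()})
for n in("scene","top"):
    p,d=optics.grab_frame(n); cv2.imwrite(f"pics/{n}0.png",p[:,:,::-1]); np.save(f"pics/{n}0.npy",d)
    m=optics.camera_model(n); print(n,m)
E
```

```text
pics
{'clock': 0.0, 'joints': [-1.214, 0.478, 0.022, 1.556, -0.011, 1.109, -0.083], 'qvel': [-0.001, 0.001, 0.0, -0.001, 0.0, 0.0, -0.001], 'tau': [0.0, -59.646, 1.608, -28.119, 0.012, 0.009, 0.0], 'tcp_pos': [0.302, 0.603, 0.23], 'orientation': [-0.723, -3.057, 0.003], 'contact_force': [-0.734, 0.479, -0.214], 'moment': [0.014, 0.026, 0.036], 'gripper_force': 0.0, 'grip_width': 0.085}
scene {'vertical_fov': 53.59491723940996, 'cx': 321.3720580232731, 'cy': 198.33651442914655, 'R': array([[ 0.65538153,  0.75516005, -0.01443454],
       [ 0.41629082, -0.37710103, -0.8273432 ],
       [-0.63021981,  0.53621648, -0.56151124]]), 't': array([-0.27686344, -0.15625212,  1.41079645])}
top {'vertical_fov': 54.998335726948866, 'cx': 315.5970181815709, 'cy': 198.92328654449275, 'R': array([[-1.72960696e-02, -9.99850397e-01,  1.74402629e-04],
       [-9.92363653e-01,  1.71452527e-02, -1.22149170e-01],
       [ 1.22127906e-01, -2.28577138e-03, -9.92511738e-01]]), 't': array([-0.08499605,  0.49715176,  0.86142093])}
```

View pics/top0.png

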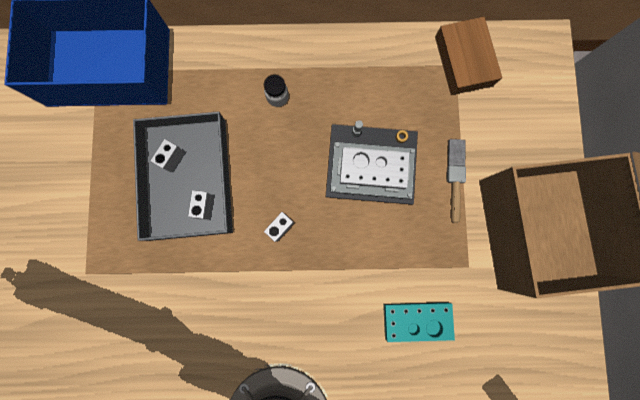

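View pics/scene0.png

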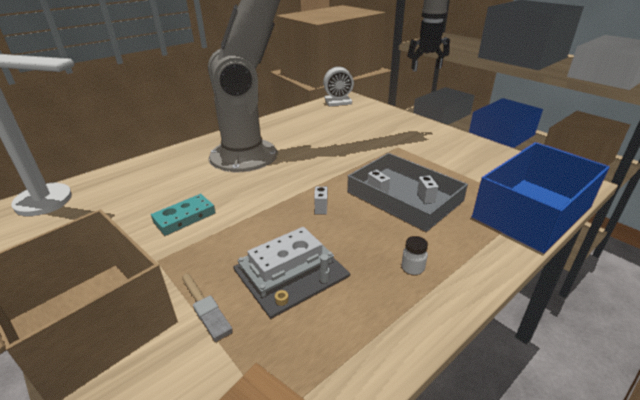

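Candidates for the block: the bare aluminium one in the nest, top (378,166), and a teal look-alike on the bench, top (419,322). The tray blocks and the bench one at (279,226) are too small. I choose the aluminium one in the nest and check it in a close crop.

```bash
python3 - <<'E'
import cv2
p=cv2.imread("pics/top0.png")[115:210,320:425]
cv2.imwrite("pics/crop0.png",cv2.resize(p,None,fx=6,fy=6,interpolation=cv2.INTER_CUBIC))
E
```

```text
(no output)
```

View pics/crop0.png

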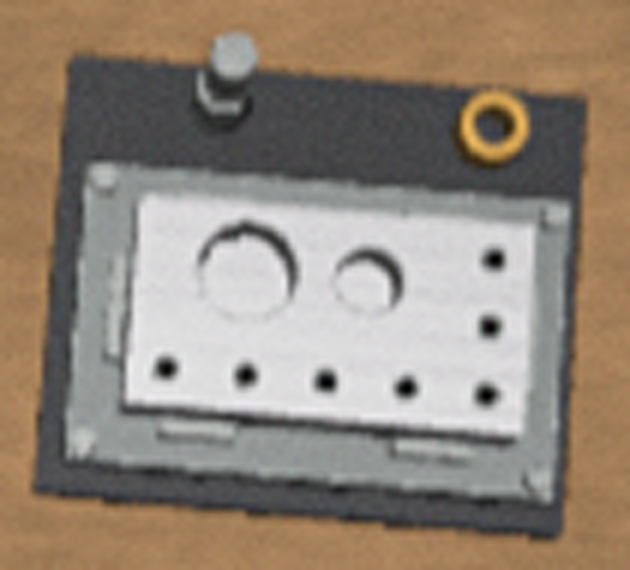

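The crop confirms the bare aluminium block in the nest. The five-hole row runs from (167,367) to (487,394) in the crop, nearest the robot. The short row goes up through (490,326) to (494,260). The plug gauge is beyond at (232,55) and the collar at (494,126).

```bash
cat > h.py <<'E'
from bench import monitor, optics, r
import numpy as np, sys
from scipy.spatial.transform import Rotation as Ro
H=np.array([[-26,60],[-26,30],[-26,0],[-26,-30],[-26,-60],[0,-60],[26,-60]])/1e3
def ray(cam,px,z):
    m=optics.camera_model(cam); f=200/np.tan(np.radians(m["vertical_fov"]/2))
    R,t=np.array(m["R"]),np.array(m["t"]); c=-R.T@t
    d=R.T@[(px[0]-m["cx"])/f,(px[1]-m["cy"])/f,1]
    return c+d*(z-c[2])/d[2]
def rel(target):  # cm in tool axes from measured tcp
    o=monitor.get_obs(); return Ro.from_rotvec(o["orientation"]).inv().apply(np.array(target)-o["tcp_pos"])*100
E
python3 - <<'E'
from h import *
C=np.array([[167,367],[246,375],[325,381],[406,387],[487,394],[490,326],[494,260]],float)
P=(C+.5)/6-.5+[320,115]
W=np.array([ray("top",p,.064)[:2] for p in P])
d=np.load("pics/top0.npy"); m=optics.camera_model("top")
f=200/np.tan(np.radians(m["vertical_fov"]/2)); R,t=np.array(m["R"]),np.array(m["t"])
zs=[]
for u,v in [(360,180),(375,172),(392,180),(395,165)]:
    D=d[v,u]; zs.append((R.T@(np.array([(u-m["cx"])/f*D,(v-m["cy"])/f*D,D])-t))[2])
print("top z",np.round(zs,4))
A=H-H.mean(0);B=W-W.mean(0); a=np.arctan2((A[:,0]*B[:,1]-A[:,1]*B[:,0]).sum(),(A*B).sum())
Rm=np.array([[np.cos(a),-np.sin(a)],[np.sin(a),np.cos(a)]]); F=A@Rm.T+W.mean(0)
print("yaw",a,"res mm",np.round((W-F)*1e3,1).tolist()); np.save("holes.npy",F); print(np.round(F,4).tolist())
o=monitor.get_obs(); print(Ro.from_rotvec(o["orientation"]).as_matrix().round(3).tolist())
print("to above h0",rel([*F[0],.16]).round(2))
for i in range(6): print(i,(Ro.from_rotvec(o["orientation"]).inv().apply([*(F[i+1]-F[i]),0])*100).round(2))
E
```

```text
top z [0.064  0.0619 0.0621 0.066 ]
yaw -0.10264183928741312 res mm [[0.2, -0.2], [-0.3, 0.1], [-0.0, 0.4], [0.3, 0.0], [0.1, -0.4], [0.2, 0.0], [-0.4, 0.0]]
[[0.5426, -0.1658], [0.5395, -0.1956], [0.5364, -0.2255], [0.5334, -0.2553], [0.5303, -0.2852], [0.5562, -0.2878], [0.582, -0.2905]]
[[-0.894, 0.448, -0.001], [0.448, 0.894, -0.002], [-0.0, -0.002, -1.0]]
to above h0 [-55.93 -57.94   7.14]
0 [-1.06 -2.81  0.  ]
1 [-1.06 -2.81  0.  ]
2 [-1.06 -2.81  0.  ]
3 [-1.06 -2.81  0.  ]
4 [-2.43  0.92 -0.  ]
5 [-2.43  0.92 -0.  ]
```

```bash
Z='[0,0,0]'
python3 -m crank '[[[-3,-3,0],[0,0,0]],[[-3.5,-3.5,0],[0,0,0]],[[-3.5,-3.6,0],[0,0,0]],[[-3.5,-3.6,0],[0,0,0]],[[-3.5,-3.6,0],[0,0,0]]]' 0 20
python3 -m crank '[[[-3.5,-3.6,0],[0,0,0]],[[-3.5,-3.6,0],[0,0,0]],[[-3.5,-3.6,0],[0,0,0]],[[-3.5,-3.6,0],[0,0,0]],[[-3.5,-3.6,0],[0,0,0]]]'
python3 -m crank '[[[-3.5,-3.6,0],[0,0,0]],[[-3.5,-3.6,0],[0,0,0]],[[-3.5,-3.6,0],[0,0,0]],[[-2,-2,0],[0,0,0]],[[0,0,0],[0,0,0]]]'
python3 - <<'E'
from h import *
F=np.load("holes.npy");print(rel([*F[0],.09]).round(2), monitor.get_obs()["joints"])
E
```

```text
clock: 0.6
tcp_pos: [0.377, 0.3709, 0.231]
orientation: [-0.723, -3.057, 0.001]
contact_force: [1.2, 0.2, 0.5]
grip_width: 0.0122
gripper_force: 0.0
clock: 1.1
tcp_pos: [0.4522, 0.1327, 0.2313]
orientation: [-0.723, -3.057, -0.0]
contact_force: [1.0, 0.2, 0.2]
grip_width: 0.0003
gripper_force: 0.0
clock: 1.6
tcp_pos: [0.5068, -0.04, 0.2313]
orientation: [0.735, 3.054, -0.003]
contact_force: [-1.0, 1.1, 0.9]
grip_width: -0.0001
gripper_force: 0.0
[-8.9  -9.55 14.15] [-0.3749677   0.20477185  0.38180549  1.96913347 -0.0888241   0.98355345
  1.14723478]
```

```bash
python3 -m crank '[[[-3,-3.2,1],[0,0,0]],[[-3,-3.2,3],[0,0,0]],[[-2,-2.2,3],[0,0,0]],[[-0.9,-0.95,3],[0,0,0]],[[0,0,2],[0,0,0]]]'
python3 -m crank '[[[0,0,1],[0,0,0]],[[0,0,0],[0,0,0]],[[0,0,0],[0,0,0]]]'
python3 - <<'E'
from h import *
import cv2
F=np.load("holes.npy");print(rel([*F[0],.064]).round(2), monitor.get_obs()["contact_force"])
p,_=optics.grab_frame("scene"); cv2.imwrite("pics/s1.png",cv2.resize(p[190:320,220:370,::-1],None,fx=4,fy=4,interpolation=cv2.INTER_CUBIC))
E
```

```text
clock: 2.1
tcp_pos: [0.5415, -0.1592, 0.1108]
orientation: [-0.727, -3.054, 0.002]
contact_force: [0.4, 0.3, -0.3]
grip_width: 0.0001
gripper_force: 0.0
clock: 2.4
tcp_pos: [0.5429, -0.157, 0.1037]
orientation: [0.722, 3.057, 0.001]
contact_force: [-0.1, 0.8, 0.9]
grip_width: 0.0001
gripper_force: 0.0
[-0.36 -0.81  3.97] [-0.14288543  0.76257598  0.91418928]
```

View pics/s1.png

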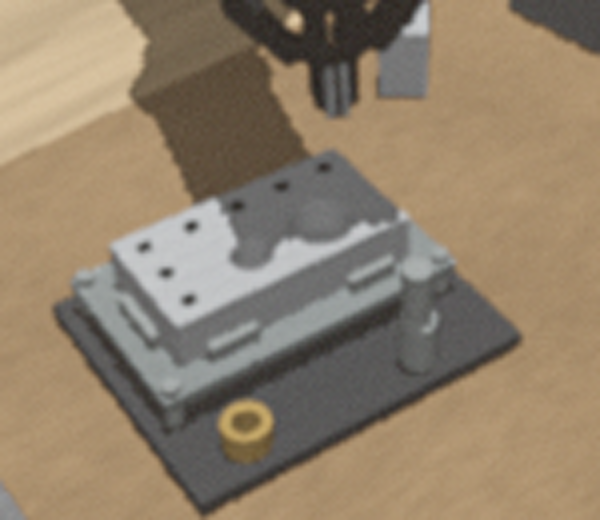

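The shut fingertips, crop (335,110), hang just above and short of hole 1 (324,167), which agrees with the numbers. I shift the rest of the way, then descend slowly.

```bash
python3 -m crank '[[[-0.35,-0.8,1],[0,0,0]],[[0,0,1],[0,0,0]],[[0,0,1],[0,0,0]],[[0,0,0.4],[0,0,0]],[[0,0,0],[0,0,0]]]'
python3 -m crank '[[[0,0,0.2],[0,0,0]],[[0,0,0.2],[0,0,0]],[[0,0,0],[0,0,0]]]'
python3 - <<'E'
from h import *
F=np.load("holes.npy");print(rel([*F[0],.0605]).round(2))
E
```

```text
clock: 2.95
tcp_pos: [0.5413, -0.1663, 0.068]
orientation: [-0.723, -3.055, 0.0]
contact_force: [-0.2, -0.3, -0.1]
grip_width: -0.0001
gripper_force: 0.0
clock: 3.25
tcp_pos: [0.542, -0.1665, 0.065]
orientation: [-0.723, -3.057, -0.0]
contact_force: [0.2, 0.1, -0.5]
grip_width: -0.0
gripper_force: 0.0
[-0.03  0.09  0.45]
```

```bash
python3 -m crank '[[[0,0.1,0.1],[0,0,0]],[[0,0,0.1],[0,0,0]],[[0,0,0],[0,0,0]]]'
python3 -m crank '[[[0,0,0.1],[0,0,0]],[[0,0,0],[0,0,0]],[[0,0,0],[0,0,0]]]'
python3 -m crank '[[[0,0,0.1],[0,0,0]],[[0,0,0],[0,0,0]],[[0,0,0],[0,0,0]]]'
python3 - <<'E'
from h import *
F=np.load("holes.npy");print(rel([*F[0],.0605]).round(2))
E
```

```text
clock: 3.55
tcp_pos: [0.5426, -0.1656, 0.0633]
orientation: [0.723, 3.057, 0.0]
contact_force: [0.0, -0.3, 2.1]
grip_width: 0.0005
gripper_force: 1.5
clock: 3.85
tcp_pos: [0.5426, -0.1656, 0.0622]
orientation: [0.723, 3.057, 0.0]
contact_force: [0.1, 0.7, 3.3]
grip_width: -0.0003
gripper_force: 1.8
clock: 4.15
tcp_pos: [0.5427, -0.1656, 0.0612]
orientation: [0.723, 3.057, 0.0]
contact_force: [-0.2, 1.1, 4.3]
grip_width: -0.0004
gripper_force: 2.1
[-0.   -0.02  0.07]
```

```bash
python3 -m crank '[[[-0.21,-0.56,0.05],[0,0,0]],[[-0.21,-0.56,0],[0,0,0]],[[-0.21,-0.56,0],[0,0,0]],[[-0.21,-0.56,0],[0,0,0]],[[-0.21,-0.56,0],[0,0,0]]]'
python3 -m crank '[[[0,0,0],[0,0,0]],[[0,0,0],[0,0,0]],[[0,0,0],[0,0,0]]]'
python3 - <<'E'
from h import *
F=np.load("holes.npy");print(rel([*F[1],.0605]).round(2))
E
```

```text
clock: 4.65
tcp_pos: [0.5391, -0.196, 0.0606]
orientation: [-0.724, -3.057, -0.0]
contact_force: [0.6, 3.1, 4.1]
grip_width: 0.0001
gripper_force: 2.3
clock: 4.95
tcp_pos: [0.539, -0.197, 0.0607]
orientation: [0.725, 3.056, -0.003]
contact_force: [-0.8, -2.8, 4.4]
grip_width: 0.0
gripper_force: 2.2
[0.01 0.14 0.02]
```

```bash
python3 -m crank '[[[-0.21,-0.5,0],[0,0,0]],[[-0.21,-0.54,0],[0,0,0]],[[-0.21,-0.54,0],[0,0,0]],[[-0.21,-0.54,0],[0,0,0]],[[-0.21,-0.54,0],[0,0,0]]]'
python3 -m crank '[[[0,0,0],[0,0,0]],[[0,0,0],[0,0,0]],[[0,0,0],[0,0,0]]]'
python3 - <<'E'
from h import *
F=np.load("holes.npy");print(rel([*F[2],.0605]).round(2))
E
```

```text
clock: 5.45
tcp_pos: [0.5367, -0.2241, 0.0605]
orientation: [-0.723, -3.057, -0.001]
contact_force: [0.1, 3.1, 4.3]
grip_width: 0.0
gripper_force: 2.3
clock: 5.75
tcp_pos: [0.5365, -0.2254, 0.0607]
orientation: [0.725, 3.056, -0.003]
contact_force: [-0.3, -3.3, 4.5]
grip_width: 0.0004
gripper_force: 2.2
[-0.   -0.01  0.02]
```

```bash
python3 -m crank '[[[-0.21,-0.56,0],[0,0,0]],[[-0.21,-0.56,0],[0,0,0]],[[-0.21,-0.56,0],[0,0,0]],[[-0.21,-0.56,0],[0,0,0]],[[-0.21,-0.56,0],[0,0,0]]]'
python3 -m crank '[[[0,0,0],[0,0,0]],[[0,0,0],[0,0,0]],[[0,0,0],[0,0,0]]]'
python3 - <<'E'
from h import *
F=np.load("holes.npy");print(rel([*F[3],.0605]).round(2))
E
```

```text
clock: 6.25
tcp_pos: [0.5335, -0.2539, 0.0605]
orientation: [-0.723, -3.057, -0.001]
contact_force: [0.1, 3.0, 5.8]
grip_width: 0.0003
gripper_force: 2.3
clock: 6.55
tcp_pos: [0.5333, -0.2552, 0.0608]
orientation: [0.725, 3.056, -0.003]
contact_force: [-0.6, -2.3, 4.0]
grip_width: 0.0002
gripper_force: 2.2
[-0.02 -0.    0.03]
```

```bash
python3 -m crank '[[[-0.21,-0.56,0],[0,0,0]],[[-0.21,-0.56,0],[0,0,0]],[[-0.21,-0.56,0],[0,0,0]],[[-0.21,-0.56,0],[0,0,0]],[[-0.21,-0.56,0],[0,0,0]]]'
python3 -m crank '[[[0,0,0],[0,0,0]],[[0,0,0],[0,0,0]],[[0,0,0],[0,0,0]]]'
python3 - <<'E'
from h import *
F=np.load("holes.npy");print(rel([*F[4],.0605]).round(2))
E
```

```text
clock: 7.05
tcp_pos: [0.5303, -0.2836, 0.0605]
orientation: [-0.723, -3.057, -0.001]
contact_force: [1.2, 2.7, 4.5]
grip_width: -0.0001
gripper_force: 2.3
clock: 7.35
tcp_pos: [0.5301, -0.2849, 0.0608]
orientation: [0.725, 3.056, -0.003]
contact_force: [0.1, -3.9, 4.1]
grip_width: 0.0001
gripper_force: 2.2
[-0.03 -0.01  0.03]
```

```bash
python3 -m crank '[[[-0.49,0.18,0],[0,0,0]],[[-0.49,0.18,0],[0,0,0]],[[-0.49,0.18,0],[0,0,0]],[[-0.49,0.18,0],[0,0,0]],[[-0.49,0.18,0],[0,0,0]]]'
python3 -m crank '[[[0,0,0],[0,0,0]],[[0,0,0],[0,0,0]],[[0,0,0],[0,0,0]]]'
python3 - <<'E'
from h import *
F=np.load("holes.npy");print(rel([*F[5],.0605]).round(2))
E
```

```text
clock: 7.85
tcp_pos: [0.5567, -0.2859, 0.0604]
orientation: [-0.723, -3.057, -0.001]
contact_force: [-3.3, 0.6, 4.7]
grip_width: -0.0003
gripper_force: 2.3
clock: 8.15
tcp_pos: [0.5577, -0.286, 0.061]
orientation: [0.722, 3.055, 0.0]
contact_force: [2.4, 1.5, 4.3]
grip_width: 0.0003
gripper_force: 2.1
[ 0.05 -0.23  0.05]
```

```bash
python3 -m crank '[[[-0.47,0.1,0],[0,0,0]],[[-0.47,0.14,0],[0,0,0]],[[-0.47,0.14,0],[0,0,0]],[[-0.47,0.16,0],[0,0,0]],[[-0.47,0.16,0],[0,0,0]]]'
python3 -m crank '[[[0,0,0],[0,0,0]],[[0,0,0],[0,0,0]],[[0,0,0],[0,0,0]]]'
python3 - <<'E'
from h import *
F=np.load("holes.npy");print(rel([*F[6],.0605]).round(2))
E
```

```text
clock: 8.65
tcp_pos: [0.5806, -0.2909, 0.0605]
orientation: [-0.724, -3.057, 0.0]
contact_force: [-3.5, 0.5, 4.9]
grip_width: -0.0
gripper_force: 2.3
clock: 8.95
tcp_pos: [0.5816, -0.2909, 0.061]
orientation: [0.723, 3.055, -0.001]
contact_force: [1.8, -1.2, 4.3]
grip_width: 0.0001
gripper_force: 2.1
[-0.02  0.06  0.05]
```

All seven holes have been touched, so I lift clear and look.

```bash
python3 -m crank '[[[0,0,-0.3],[0,0,0]],[[0,0,-0.5],[0,0,0]],[[0,0,-2],[0,0,0]],[[0,0,-4],[0,0,0]],[[0,0,-4],[0,0,0]]]'
python3 -m crank '[[[4,2,-2],[0,0,0]],[[4,4,0],[0,0,0]],[[4,4,0],[0,0,0]],[[4,4,0],[0,0,0]],[[3,3,0],[0,0,0]]]'
python3 -m crank '[[[0,0,0],[0,0,0]],[[0,0,0],[0,0,0]],[[0,0,0],[0,0,0]]]'
python3 - <<'E'
from h import *
import cv2
p,_=optics.grab_frame("scene"); q,_=optics.grab_frame("top")
a=cv2.resize(p[170:330,170:370,::-1],(500,400)); b=cv2.resize(q[115:210,320:425,::-1],(300,271))
im=np.zeros((400,800,3),np.uint8); im[:,:500]=a; im[:271,500:]=b; cv2.imwrite("pics/s2.png",im)
E
```

```text
clock: 9.45
tcp_pos: [0.5791, -0.2897, 0.1686]
orientation: [-0.723, -3.054, -0.001]
contact_force: [0.5, -0.1, -0.3]
grip_width: -0.0
gripper_force: 0.0
clock: 9.95
tcp_pos: [0.491, -0.0694, 0.1883]
orientation: [-0.721, -3.056, -0.001]
contact_force: [0.9, 1.0, 0.3]
grip_width: -0.0001
gripper_force: 0.0
clock: 10.25
tcp_pos: [0.493, -0.0732, 0.1886]
orientation: [0.726, 3.057, -0.001]
contact_force: [0.2, -0.5, 0.3]
grip_width: 0.0001
gripper_force: 0.0
```

View pics/s2.png

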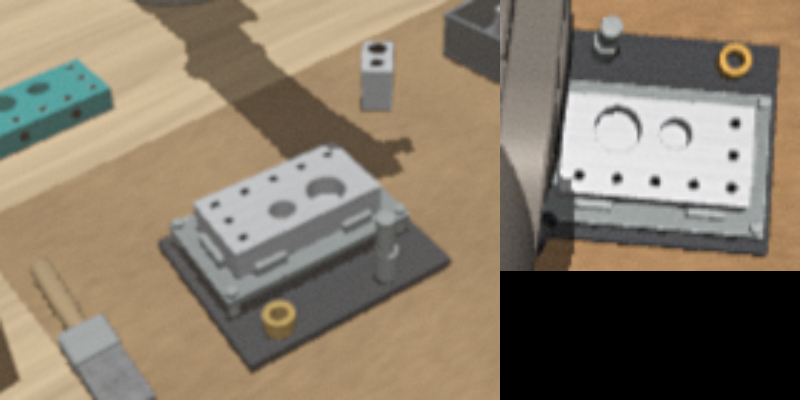

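The block is still seated in the nest, scene crop (290,205). The gauge (387,245), collar (279,320) and small block (377,75) are undisturbed, and the arm is clear.

```bash
python3 -c "
from bench import r
print(r.hand_in())"
```

```text
the job is handed in; nothing more can be done
None
```

I ran the shut fingertips over all seven holes in order at about 4–6 N (platen about 3–4 mm down, well off its 12 mm stop), came clear with the block still seated and the things around it undisturbed, and handed the job in at about 10 s.

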